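Bring the decorating turntable's pointer to the long scale line

TASK

The glass bottle on the little turntable is to be decorated from its starting division. With a fingertip or the outside of the fingers, push the turntable round by its upright peg until its pointer lines up with the one long line on the scale ring, then take the hand away. Push only: do not pinch the peg, do not touch the bottle (it must ride round, staying upright in the middle), and leave everything else on the table where it stands.

Things in the scene. Friction and masses are not known exactly. Their poses are not given: they have to be found in the camera images.
- scale_base: the fixed base of the turntable: a white disc, 168 mm in diameter, its top 12 mm above the table; origin on the turning axis at table height, its x axis points to the long scale line. Fixed beside the robot, to its left, a cabinet's open drawer juts out (x 0.06 to 0.21, from y = 0.195 on, z 0.155 to 0.215): an arm whose shoulder stands out to the left strikes it once its base joint turns left of -1.05 rad, and reaches the peg with tilted fingers
- long_line (a point): point on the one long scale line, 68 mm from the axis, on the scale's surface (12 mm above the table). The base's visible outer band (62 to 84 mm from the axis) is the scale: black lines every 15 degrees, 23 of them short (5.5 mm long) and one long (18 mm long, 3 mm wide).
- pointer_tip (a point): tip of the turntable's dark steel pointer, 3 mm wide, which overhangs the inner edge of the scale; 68 mm from the axis, 15 mm above the table
- wheel_center (a point): centre of the turntable's upper face, on the turning axis, 30 mm above the table. The turntable is a bare metal disc, 124 mm in diameter, on which the bottle stands
- peg_top (a point): centre of the top of the turntable's pale wooden peg, 65 mm above the table. The peg is 16 x 16 mm and stands 35 mm up from the turntable, 48 mm from the axis, exactly opposite the pointer; its sides are radial and tangential
- peg_left: the half of the peg that looks clockwise (seen from above); pushing on it turns the turntable counter-clockwise. 6 mm thick along the turning direction, 16 mm radially, 32 mm tall; origin at the centre of its foot, on the turntable
- peg_right: the half of the peg that looks counter-clockwise (seen from above); pushing on it turns the turntable clockwise. Same size; origin at the centre of its foot
- wheel (a joint): angle of the turntable, rad, growing counter-clockwise seen from above; 0 with the pointer at the long line. It starts short of the line, 0.5 to 1.2 rad clockwise of it. It turns without end either way, stays where it is left, and takes about 2 N at the peg to turn
- vial: small clear glass bottle, 24 mm wide, 44 mm tall, standing loose in the middle of the turntable, its top 74 mm above the table; origin at the centre of its underside
- loupe_a: small black loupe, 34 mm wide, 30 mm tall; a loose bystander, origin at the centre of its underside
- jar: round white screw-lid jar, 49 mm wide, 50 mm tall; a loose bystander, origin at the centre of its underside
- stamp_a: wooden-block rubber stamp, 50 x 52 mm, 27 mm tall; a loose bystander, origin at the centre of its underside
- lid_pot: frosted round pot with a white lid, 50 mm wide, 38 mm tall; a loose bystander, origin at the centre of its underside

How it is judged:
At the end, for the whole second after the job is handed in: The pointer tip is within 4 mm of the long line (across the line, 68 mm from the axis) and the turntable is at rest; the bottle stands upright and still on the turntable, within 15 mm of its centre (horizontal distance between pointer_tip and long_line below 0.004 m and velocity of joint wheel between -0.03 and 0.03 rad/s and horizontal distance between vial and wheel_center below 0.015 m and z of vial in the frame of scale_base below 0.036 m and angle between vial's own z axis and vertical below 0.1 rad and linear speed of vial below 0.02 m/s); the robot touches nothing.
It fails at once if the peg was pinched: pressed on both of its opposite halves at once with more than 2 N each (contact force between the fingers and peg_left above 2 N and contact force between the fingers and peg_right above 2 N).
It fails at once if the bottle was touched (more than 0.5 N) (contact force between any of the fingers, the arm and vial above 0.5 N).
It fails at once if the bottle was lifted, tipped or thrown off the middle of the turntable (z of vial in the frame of scale_base above 0.042 m or angle between vial's own z axis and vertical above 0.3 rad or horizontal distance between vial and wheel_center above 0.02 m).
It fails at once if a bystander was moved by more than 15 mm (distance of any of loupe_a, jar, stamp_a, lid_pot from where it was at the start of the episode above 0.015 m).
It also fails if it takes over 38 s, if anything falls off the work surface, if the arm or the gripper's body presses on something with over 40 N, if the wrist force passes 120 N, or if a joint passes its speed limit or range.

ROBOT

A 6-joint arm with a two-finger parallel gripper is mounted at the origin on the work surface; the furniture and walls round the work are solid. World frame = base frame: x ahead of the robot, y to its left, z up, the work surface at z = 0. Lengths are in m, angles in rad, forces in N, time in s.
With the tool pointing down it reaches from about 0.325 to 0.85 m from the base axis. Payload 15.5 kg.
Tool frame: the origin (TCP) lies at the very end of the fingers, on their centre line; the grasp point (between the pads) lies 19 mm behind it (manip.grip_depth is the distance from the TCP to the grasp point, in m); z points along the fingers, y is the direction in which the jaws open and shut (so a half turn about z gives the same grasp; the last joint's range is limited). The gripper opens to 91 mm and grips with 3 to 60 N. Pads are 32 mm wide; open, the fingers measure 118 mm over their backs; the gripper's body (76 mm by 178 mm) begins 60 mm behind the grasp point.
Start: joints at [-1.435, 0.494, 1.345, -0, 1.302, -0.096], TCP at [0.143, -0.608, 0.214] pointing down, gripper open.
Joint ranges: [-2.91, 2.91], [-0.82, 2.16], [0.22, 2.67], [-1.22, 4.37], [0.12, 2.79], [-3.08, 3.08]. Speed limits (rad/s): [1.89, 1.89, 2.57, 3.01, 3.01, 3.01].

INTERFACE

Orientations are given as [roll, pitch, yaw] about the fixed x, y, z axes, in that order (R = Rz(yaw) Ry(pitch) Rx(roll)).
In Python, from rig import manip gives the robot as it stands.
- The arm moves only by the shell command python3 -m jog 'ROWS'. ROWS is JSON, a list of rows, each a list of 7 numbers: the shift along the tool's x, y, z in m, then the turn, a rotation vector about the tool's x, y, z in degrees, then the finger opening in m, from 0 to 0.0912. In form: [[tx, ty, tz, wx, wy, wz, fingers], ...]. A call has 1 to 10 rows; each row is the pose to reach, as a shift and turn from the pose measured when the call began, along the tool's axes at that moment; what a row does not reach only later rows make up. A row lasts 1/12 s, in which the tool goes at most 41.7 mm and 7.16 degrees, less where a joint would pass 70% of its speed; a pose out of reach is approached as far as the arm can. A call with a gripper value outside its range is refused whole. The fingers move at their own pace and stop on an object; the grip force is fixed at half the most. Time passes only in rows, so rows that repeat a pose let the fingers close. It gives the time, the measured TCP pose, the force and the opening at its end, in the units of the state.
- manip.state(): the state, without advancing time (a new reading comes with each control period).
- manip.grab_frame(name): name is "scene" or "top"; returns (picture, depth): 400x640x3 uint8, blue, green, red; 400x640 float32, m along the optical axis (not along the pixel's ray), 0 where there is no reading.
- manip.camera_params(name): a dict with "K" (3x3 intrinsics, pixels), "origin" and "attitude" of the camera in the world. Camera axes: x right, y down, z forward; pixel columns grow to the right and rows downward; lengths in m; the calibration is good to about 2 mm. A picture is of the moment at which its call begins. camera_params takes no time and is no camera call.
- manip.hand_in(): hands the job in, once; it reports no verdict.
The state is a dict: "clock": time; "joint_pos": joint angles; "qd": joint speeds; "joint_torque": joint torques, N m; "tcp_pos": TCP position; "orientation": TCP orientation; "force": force on the tool from outside, world axes, zero at the start; "moment": the same for the moment, N m; "gripper_width": opening from 0.0 (shut) to 1.0 (fully open).
Only numpy, scipy, OpenCV 4.12 (cv2) and the standard library are available. Lean on these libraries where they do the work, as an engineer would, in place of code of your own. Each camera call takes 0.05 s, during which the arm holds its last target.

## Working session

There is one attempt and no reset: what is moved stays moved. The work goes in short steps, Python scripts to look and compute and a shell command to move; the robot and the scene stay as the last step left them, time stands still between calls to the robot, and variables do not carry over. Pictures are saved under pics/ and viewed, and the job is handed in when it is done.

```bash
mkdir -p pics; ls; python3 - <<'E'
from rig import manip
import cv2,numpy as np
print(manip.state())
for n in("scene","top"):
    p,d=manip.grab_frame(n); cv2.imwrite(f"pics/{n}0.png",p); np.save(f"pics/{n}0.npy",d); print(n,manip.camera_params(n))
E
```

```text
pics
{'clock': 0.0, 'joint_pos': array([-1.43550805e+00,  4.94188501e-01,  1.34615332e+00, -3.47195279e-06,
        1.30247928e+00, -9.55082003e-02]), 'qd': array([ 0.00135417, -0.00075978,  0.00126895,  0.00024767, -0.00049338,
        0.00139542]), 'joint_torque': array([ 3.44251181e-03, -8.78814983e+01, -3.81846571e+01,  7.12150382e-02,
        5.34947519e-02, -9.40748168e-05]), 'tcp_pos': array([ 0.14291518, -0.60804369,  0.21332744]), 'orientation': array([-3.14036948e+00, -1.13817314e-04,  2.30797326e-01]), 'force': array([0.76903702, 0.42008167, 0.38086806]), 'moment': array([ 0.0046219 ,  0.00175836, -0.02285132]), 'gripper_width': 1.001732848829605}
scene {'K': array([[429.38592352,   0.        , 321.28274226],
       [  0.        , 429.38592352, 198.48716848],
       [  0.        ,   0.        ,   1.        ]]), 'origin': array([-0.03996413, -0.57301389,  0.4114828 ]), 'attitude': array([-1.96841211e+00,  4.88348212e-04, -8.19852972e-01])}
top {'K': array([[458.66883359,   0.        , 325.84628546],
       [  0.        , 458.66883359, 203.66012149],
       [  0.        ,   0.        ,   1.        ]]), 'origin': array([ 0.46964309, -0.02727991,  0.99693152]), 'attitude': array([-3.07467088, -0.02383625, -1.55968505])}
```

View pics/scene0.png

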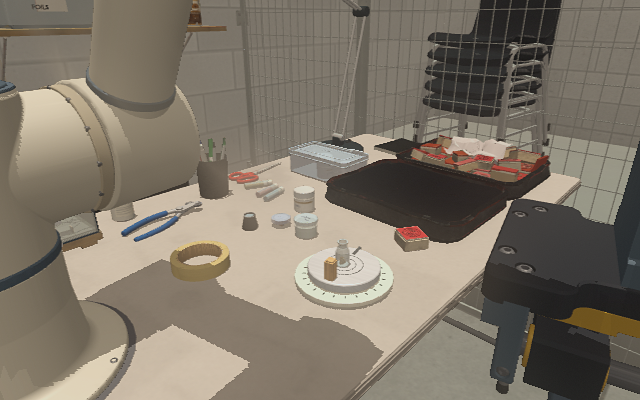

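View pics/top0.png

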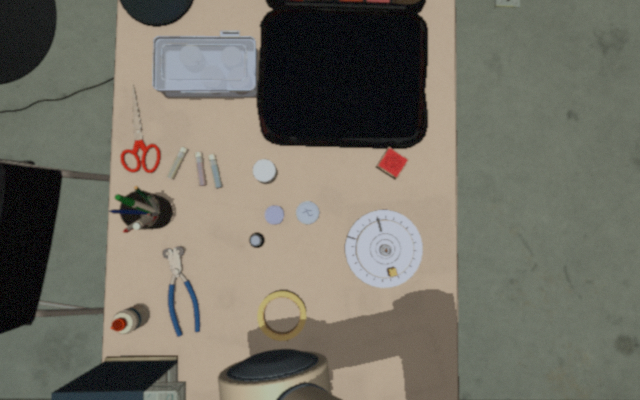

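```bash
cat > h.py <<'E'
import numpy as np
from rig import manip
from scipy.spatial.transform import Rotation as R
def ray(n,u,v,z):
    c=manip.camera_params(n);K=c["K"];r=R.from_euler('xyz',c["attitude"]).as_matrix()
    d=r@np.linalg.inv(K)@np.array([u,v,1.]);o=c["origin"]
    return o+d*(z-o[2])/d[2]
def proj(n,p):
    c=manip.camera_params(n);r=R.from_euler('xyz',c["attitude"]).as_matrix()
    q=c["K"]@(r.T@(np.array(p)-c["origin"]));return q[:2]/q[2]
E
python3 - <<'E'
import cv2
p=cv2.imread("pics/top0.png")[200:300,335:435]
cv2.imwrite("pics/c1.png",cv2.resize(p,None,fx=6,fy=6,interpolation=cv2.INTER_CUBIC))
E
```

```text
(no output)
```

View pics/c1.png

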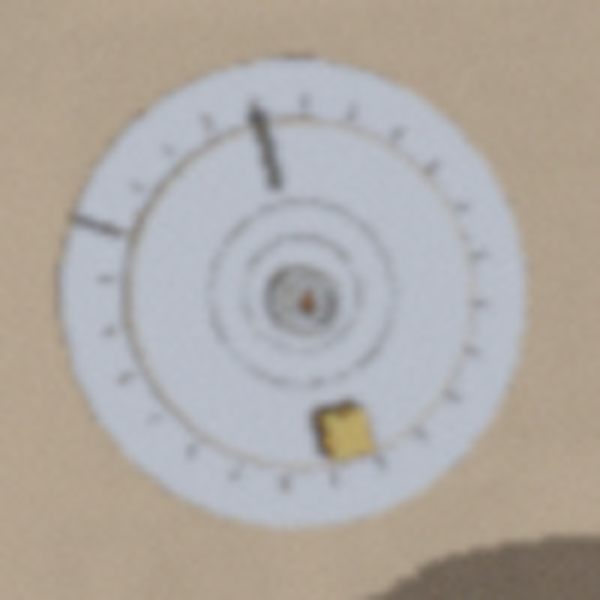

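```bash
python3 - <<'E'
from h import *
f=lambda u,v:(335+(u+.5)/6-.5,200+(v+.5)/6-.5)
c=ray("top",*f(293,293),.012);pt=ray("top",*f(251,103),.015);ll=ray("top",*f(97,226),.012);pg=ray("top",*f(344,433),.065)
w=ray("top",*f(300,291),.030)
for n,p in dict(c=c,wheel=w,tip=pt,line=ll,peg=pg).items():
    d=(p-c)[:2];print(n,p.round(4),np.hypot(*d).round(4),np.degrees(np.arctan2(d[1],d[0])).round(1))
for n,u,v,z in(("jar?",264,171,.05),("pot",307,212,.038),("blk",392,163,.027),("loupe",257,240,.03),("small",275,214,.02)): print(n,ray("top",u,v,z).round(3))
a=manip.camera_params("scene");print(proj("scene",pg),proj("scene",c),proj("scene",pt))
E
```

```text
c [ 0.4413 -0.1746  0.012 ] 0.0 0.0
wheel [ 0.4425 -0.1744  0.03  ] 0.0013 10.5
tip [ 0.5089 -0.1589  0.015 ] 0.0695 13.1
line [ 0.4644 -0.1043  0.012 ] 0.0741 71.8
peg [ 0.396  -0.1841  0.065 ] 0.0463 -168.2
jar? [0.6  0.08 0.05]
pot [ 0.516 -0.01   0.038]
blk [ 0.624 -0.19   0.027]
loupe [0.457 0.094 0.03 ]
small [0.512 0.058 0.02 ]
[329.76249593 258.03361585] [343.2428875  273.11141055] [360.71183819 253.65477572]
```

```bash
python3 -m jog '[[0.03,0,0,3,7,0,0],[0.06,0,0,5,13,0,0],[0.08,0,0,8,20,0,0],[0.1,0,0,10,26,0,0],[0.1,0,0,10,26,0,0]]'; python3 -c "
from rig import manip
s=manip.state();print(s['joint_pos'].tolist(),s['tcp_pos'].tolist(),s['orientation'].tolist())"|tee -a fk.txt
```

```text
clock: 0.52
tcp_pos: [0.2404, -0.585, 0.2113]
orientation: [-2.946, -0.458, 0.183]
force: [-1.4, 0.3, -0.3]
gripper_width: 0.669
[-1.5078883485333598, 0.6231507974901256, 1.2276863598944858, 0.41932812030135236, 1.562362494686686, -0.22714453522124836] [0.24043282403280564, -0.5850033548782276, 0.21130300207322383] [-2.9464484309158783, -0.4576142557456335, 0.18274826861448124]
```

```bash
cat > kin.py <<'E'
import numpy as np
from scipy.spatial.transform import Rotation as R
from scipy.optimize import least_squares
def fkR(q):
    e=lambda a,t:R.from_euler(a,t)
    return e('z',q[0])*e('y',q[1]+q[2])*e('z',q[3])*e('y',q[4])*e('z',q[5])*e('z',np.pi/2)
def fk(q,P):
    b,d1,L2,L4,L6=P
    e=lambda a,t:R.from_euler(a,t)
    r1=e('z',q[0]);r2=r1*e('y',q[1]);r3=r2*e('y',q[2])
    w=r1.apply([0,b,d1])+r2.apply([0,0,L2])+r3.apply([0,0,L4])
    rt=fkR(q);return w+rt.apply([0,0,L6]),rt,w
E
python3 - <<'E'
from kin import *
D=[([-1.43550805e+00,4.94188501e-01,1.34615332e+00,-3.47e-06,1.30247928e+00,-9.55082003e-02],[0.14291518,-0.60804369,0.21332744],[-3.14036948e+00,-1.138e-04,2.30797326e-01])]
D.append(([-1.5078883485333598, 0.6231507974901256, 1.2276863598944858, 0.41932812030135236, 1.562362494686686, -0.22714453522124836],[0.24043282403280564, -0.5850033548782276, 0.21130300207322383],[-2.9464484309158783, -0.4576142557456335, 0.18274826861448124]))
for q,p,o in D:
    print(np.degrees((fkR(q).inv()*R.from_euler('xyz',o)).magnitude()), )
f=lambda P:np.concatenate([fk(q,P)[0]-p for q,p,o in D])
s=least_squares(f,[.06,.3,.4,.4,.3]);print(s.x,s.fun*1000,np.linalg.svd(s.jac)[1])
E
```

```text
1.1562930017797177e-06
1.8414156713245388e-14
[0.05958701 0.14277563 0.58815242 0.35592346 0.35272582] [-0.03365438  0.15094291 -0.27513279  0.02286133 -0.15632245  0.275133  ] [2.35906781 1.52482022 1.42761609 0.26246369 0.05241638]
```

```bash
cat >> kin.py <<'E'
P=[0.05958701,0.14277563,0.58815242,0.35592346,0.35272582]
lo=np.array([-2.91,-.82,.22,-1.22,.12,-3.08]);hi=np.array([2.91,2.16,2.67,4.37,2.79,3.08])
def ik(p,Rt,q0):
    f=lambda q:np.concatenate([(fk(q,P)[0]-p)*5,(fk(q,P)[1]*Rt.inv()).as_rotvec()])
    s=least_squares(f,np.clip(q0,lo+.01,hi-.01),bounds=(lo,hi));return s.x,np.abs(s.fun).max()
def toolR(phi,T,sgn=1):
    z=np.array([np.cos(phi)*np.sin(T),np.sin(phi)*np.sin(T),-np.cos(T)])
    y=sgn*np.array([np.sin(phi),-np.cos(phi),0]);x=np.cross(y,z)
    return R.from_matrix(np.stack([x,y,z],1))
C=np.array([.442,-.1745])
def peg(a):
    u=np.array([np.cos(a),np.sin(a)]);t=np.array([-u[1],u[0]])
    return C+.048*u,[C+(.048+i*.008)*u+j*.008*t for i in(-1,1) for j in(-1,1)]
def tcp_contact(a,phi,half=.0135,ins=.008):
    n=np.array([np.sin(phi),-np.cos(phi)]);h=np.array([np.cos(phi),np.sin(phi)])
    pc,cs=peg(a);k=min(cs,key=lambda c:c@n)
    return n*(k@n-half)+h*(k@h+ins)
E
python3 - <<'E'
from kin import *
q0=[-1.5,.6,1.2,.42,1.56,-.2]
for phi in (25,40,55,70):
  for T in (40,50,60):
    for sg in (1,-1):
      out=[]
      for a in (-167,-138,-108):
        xy=tcp_contact(np.radians(a),np.radians(phi))
        best=min((ik([*xy,.052],toolR(np.radians(phi),np.radians(T),sg),g) for g in (q0,[-1.3,.3,1.9,1,1.5,sg*.5+.5])),key=lambda r:r[1])
        out.append((best[0].round(2).tolist(),round(best[1],3)))
      if all(o[1]<.01 for o in out): print(phi,T,sg,*[o[0] for o in out])
E
```

```text
25 40 1 [-1.15, 0.45, 2.53, 1.37, 0.72, -1.32] [-1.11, 0.46, 2.47, 1.34, 0.72, -1.24] [-1.09, 0.47, 2.41, 1.32, 0.73, -1.18]
25 40 -1 [-1.15, 0.45, 2.53, 1.37, 0.72, 1.82] [-1.11, 0.46, 2.47, 1.34, 0.72, 1.9] [-1.09, 0.47, 2.41, 1.32, 0.73, 1.96]
25 50 1 [-1.29, 0.58, 2.61, 1.45, 0.87, -1.63] [-1.24, 0.58, 2.54, 1.44, 0.88, -1.54] [-1.21, 0.58, 2.48, 1.43, 0.88, -1.47]
25 50 -1 [-1.29, 0.58, 2.61, 1.45, 0.87, 1.51] [-1.24, 0.58, 2.54, 1.44, 0.88, 1.6] [-1.21, 0.58, 2.48, 1.43, 0.88, 1.67]
25 60 1 [-1.4, 0.75, 2.66, 1.47, 1.0, -1.89] [-1.35, 0.74, 2.59, 1.47, 1.02, -1.78] [-1.31, 0.73, 2.53, 1.46, 1.03, -1.7]
25 60 -1 [-1.4, 0.75, 2.66, 1.47, 1.0, 1.26] [-1.35, 0.74, 2.59, 1.47, 1.02, 1.36] [-1.31, 0.73, 2.53, 1.46, 1.03, 1.44]
40 40 1 [-1.14, 0.48, 2.38, 1.03, 0.81, -1.2] [-1.1, 0.5, 2.32, 1.02, 0.82, -1.13] [-1.09, 0.51, 2.26, 1.0, 0.84, -1.09]
40 40 -1 [-1.14, 0.48, 2.38, 1.03, 0.81, 1.95] [-1.1, 0.5, 2.32, 1.02, 0.82, 2.01] [-1.09, 0.51, 2.26, 1.0, 0.84, 2.06]
40 50 1 [-1.25, 0.59, 2.41, 1.1, 0.93, -1.41] [-1.21, 0.6, 2.35, 1.1, 0.95, -1.35] [-1.19, 0.61, 2.29, 1.09, 0.97, -1.3]
4
[... 1128 characters left out ...]
0.61, 1.05, -1.15] [-1.04, 0.59, 2.03, 0.59, 1.09, -1.12] [-1.0, 0.61, 1.97, 0.61, 1.11, -1.08]
70 40 -1 [-1.03, 0.57, 2.1, 0.61, 1.05, 1.99] [-1.04, 0.59, 2.03, 0.59, 1.09, 2.02] [-1.0, 0.61, 1.97, 0.61, 1.11, 2.06]
70 50 1 [-1.1, 0.67, 2.07, 0.65, 1.18, -1.25] [-1.1, 0.69, 1.99, 0.64, 1.22, -1.22] [-1.06, 0.7, 1.94, 0.66, 1.24, -1.18]
70 50 -1 [-1.1, 0.67, 2.07, 0.65, 1.18, 1.89] [-1.1, 0.69, 1.99, 0.64, 1.22, 1.92] [-1.06, 0.7, 1.94, 0.66, 1.24, 1.96]
70 60 1 [-1.15, 0.77, 2.04, 0.68, 1.3, -1.33] [-1.15, 0.79, 1.96, 0.67, 1.34, -1.29] [-1.11, 0.8, 1.91, 0.7, 1.36, -1.26]
70 60 -1 [-1.15, 0.77, 2.04, 0.68, 1.3, 1.81] [-1.15, 0.79, 1.96, 0.67, 1.34, 1.85] [-1.11, 0.8, 1.91, 0.7, 1.36, 1.88]
```

```bash
cat > go.py <<'E'
from kin import *
from rig import manip
def plan(p,Rt,n=6):
    s=manip.state();p0=s['tcp_pos'];R0=R.from_euler('xyz',s['orientation'])
    t=R0.inv().apply(np.array(p)-p0);w=(R0.inv()*Rt).as_rotvec(degrees=True)
    print("shift",t.round(4),"dist",np.linalg.norm(t).round(3),"rot",w.round(2),np.linalg.norm(w).round(1))
    q=s['joint_pos']
    for k in np.linspace(0,1,n)[1:]:
        q,e=ik(p0+k*(np.array(p)-p0),R0*R.from_rotvec(w*k,degrees=True),q);print(k.round(2),q.round(2),round(e,4))
E
python3 - <<'E'
from go import *
ph=np.radians(45);n=np.array([np.sin(ph),-np.cos(ph)])
c=tcp_contact(np.radians(-167),ph,ins=.006);print(c,tcp_contact(np.radians(-108.3),ph,ins=.006))
pre=c-.015*n;print(pre)
plan([*pre,.13],toolR(ph,np.radians(50)))
E
```

```text
[ 0.38033237 -0.16551372] [ 0.4165416 -0.1961765]
[ 0.36972577 -0.15490711]
shift [ 0.1483 -0.3601  0.238 ] dist 0.456 rot [ 10.64  20.18 -29.34] 37.2
0.2 [-1.49  0.53  1.5   0.49  1.45 -0.39] 0.0
0.4 [-1.46  0.47  1.73  0.56  1.36 -0.56] 0.0
0.6 [-1.41  0.42  1.93  0.64  1.28 -0.74] 0.0
0.8 [-1.34  0.41  2.12  0.74  1.19 -0.93] 0.0
1.0 [-1.25  0.42  2.3   0.87  1.11 -1.15] 0.0
```

```bash
python3 -m jog '[[0.012,-0.029,0.019,0.9,1.6,-2.3,0],[0.025,-0.06,0.04,1.8,3.4,-4.9,0],[0.037,-0.09,0.06,2.7,5,-7.3,0],[0.049,-0.12,0.079,3.5,6.7,-9.8,0],[0.062,-0.15,0.099,4.4,8.4,-12.2,0],[0.074,-0.18,0.119,5.3,10.1,-14.7,0],[0.087,-0.21,0.139,6.2,11.8,-17.1,0],[0.099,-0.24,0.159,7.1,13.5,-19.6,0],[0.111,-0.27,0.178,8,15.1,-22,0],[0.111,-0.27,0.178,8,15.1,-22,0]]'
python3 - <<'E'
from go import *
s=manip.state();print(s['joint_pos'].round(3))
ph=np.radians(45);n=np.array([np.sin(ph),-np.cos(ph)])
c=tcp_contact(np.radians(-167),ph,ins=.004)
pre=c-.015*n;print(pre)
plan([*pre,.10],toolR(ph,np.radians(50)),3)
E
```

```text
clock: 1.35
tcp_pos: [0.3362, -0.2553, 0.1498]
orientation: [-3.046, -0.779, 0.604]
force: [-0.4, 0.4, -0.1]
gripper_width: 0.007
[-1.358  0.523  1.945  0.703  1.232 -0.866]
[ 0.36831155 -0.15632133]
shift [ 0.0239 -0.054   0.0991] dist 0.115 rot [ 2.14  5.02 -7.28] 9.1
0.5 [-1.31  0.43  2.22  0.8   1.13 -1.05] 0.0
1.0 [-1.25  0.48  2.34  0.91  1.05 -1.24] 0.0
```

```bash
python3 -m jog '[[0.006,-0.014,0.025,0.5,1.3,-1.8,0],[0.012,-0.027,0.05,1.1,2.5,-3.6,0],[0.018,-0.04,0.075,1.6,3.8,-5.5,0],[0.024,-0.054,0.099,2.1,5,-7.3,0],[0.024,-0.054,0.099,2.1,5,-7.3,0],[0.024,-0.054,0.099,2.1,5,-7.3,0]]'
python3 - <<'E'
from go import *
import cv2
s=manip.state();print(s['joint_pos'].round(3),s['tcp_pos'].round(4))
for m in("scene","top"):
    p,d=manip.grab_frame(m)
    u,v=((310,200) if m=="scene" else (335,180))
    p=p[v:v+120,u-50:u+110]
    cv2.imwrite(f"pics/{m}1.png",cv2.resize(p,None,fx=5,fy=5,interpolation=cv2.INTER_CUBIC))
E
```

```text
clock: 1.85
tcp_pos: [0.3674, -0.1546, 0.0997]
orientation: [-3.139, -0.871, 0.786]
force: [0.2, -1.0, -0.3]
gripper_width: 0.005
[-1.25   0.659  2.137  0.897  1.06  -1.215] [ 0.3674 -0.1546  0.0997]
```

View pics/scene1.png

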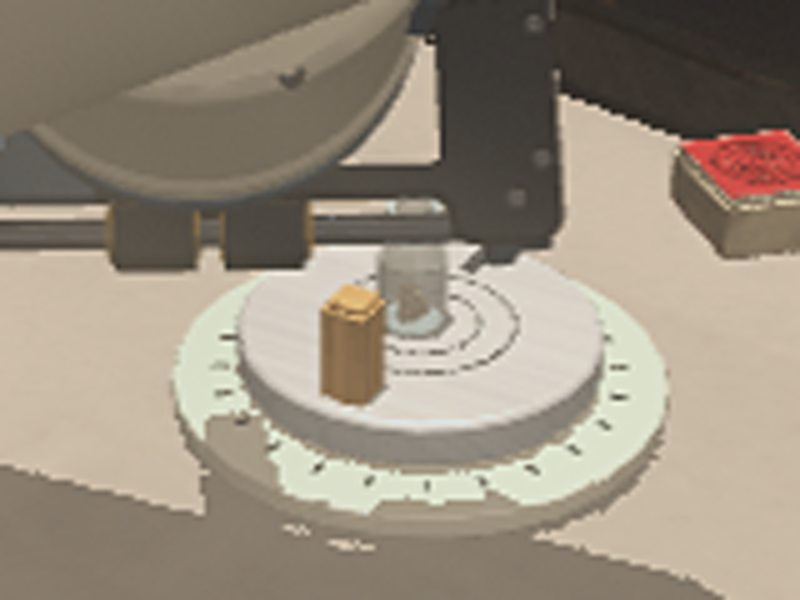

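View pics/top1.png

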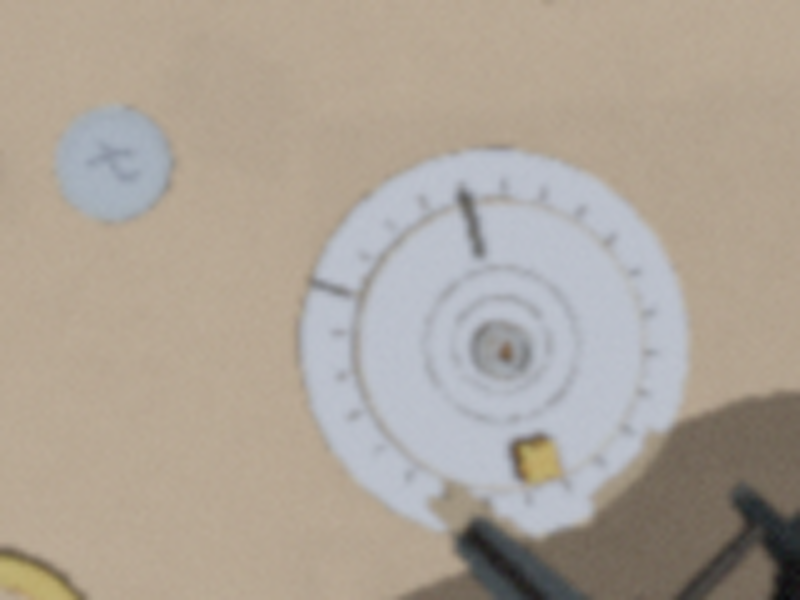

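```bash
python3 - <<'E'
from go import *
from h import proj
s=manip.state();print(proj("top",s['tcp_pos']), ((proj("top",s['tcp_pos'])-[285,180]+.5)*5-.5))
ph=np.radians(45);n=np.array([np.sin(ph),-np.cos(ph)])
c=tcp_contact(np.radians(-167),ph,ins=.004);print(c)
plan([.368,-.156,.048],toolR(ph,np.radians(50)),2)
E
```

```text
[380.92408449 287.62136296] [481.62042244 540.10681479]
[ 0.37891815 -0.16692793]
shift [-0.0395 -0.0006  0.0341] dist 0.052 rot [-0.    0.16  0.09] 0.2
1.0 [-1.25  0.6   2.39  1.01  0.94 -1.41] 0.0
```

```bash
python3 -m jog '[[-0.02,0,0.017,0,0,0,0],[-0.0395,0,0.034,0,0,0,0],[-0.0395,0,0.034,0,0,0,0],[-0.0395,0,0.034,0,0,0,0]]'
python3 - <<'E'
from go import *
import cv2
s=manip.state();print(s['joint_pos'].round(3),s['tcp_pos'].round(4))
p,d=manip.grab_frame("top")
cv2.imwrite("pics/top2.png",cv2.resize(p[200:300,335:435],None,fx=6,fy=6,interpolation=cv2.INTER_CUBIC))
E
```

```text
clock: 2.28
tcp_pos: [0.3682, -0.1568, 0.0481]
orientation: [-3.141, -0.87, 0.786]
force: [0.8, -0.4, 0.8]
gripper_width: 0.006
[-1.251  0.792  2.149  0.972  0.972 -1.354] [ 0.3682 -0.1568  0.0481]
```

View pics/top2.png

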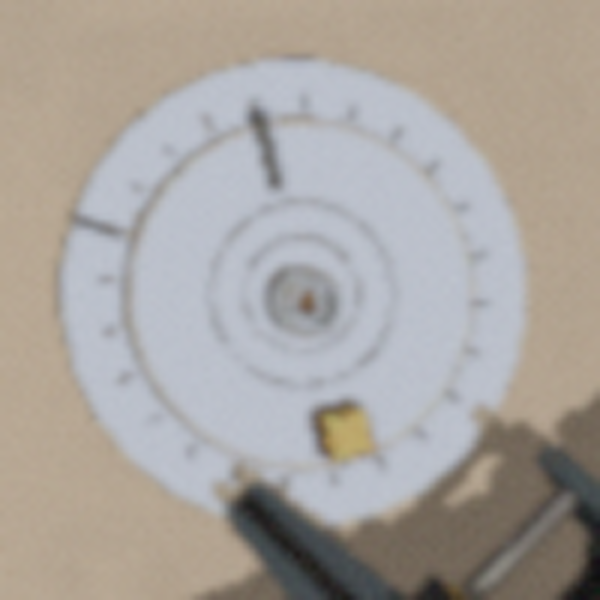

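```bash
cat > wp.py <<'E'
from go import *
import sys
ph=np.radians(45)
def wps(angs,half=.0135,ins=.003,z=.048):
    s=manip.state();R0=R.from_euler('xyz',s['orientation'])
    for a in angs:
        c=tcp_contact(np.radians(a),ph,half,ins)
        print(a,c.round(4),R0.inv().apply(np.array([*c,z])-s['tcp_pos']).round(4))
if __name__=="__main__": wps(np.arange(-171,-107.9,3))
E
python3 wp.py
```

```text
-171.0 [ 0.378  -0.1637] [0.0007 0.0118 0.0021]
-168.0 [ 0.3781 -0.1667] [-0.0006  0.014   0.0005]
-165.0 [ 0.3784 -0.1696] [-0.0018  0.0162 -0.0009]
-162.0 [ 0.3788 -0.1725] [-0.003   0.0186 -0.0023]
-159.0 [ 0.3794 -0.1754] [-0.004   0.0211 -0.0035]
-156.0 [ 0.3802 -0.1783] [-0.005   0.0236 -0.0047]
-153.0 [ 0.381  -0.1811] [-0.0059  0.0262 -0.0057]
-150.0 [ 0.3821 -0.1839] [-0.0067  0.0289 -0.0067]
-147.0 [ 0.3833 -0.1866] [-0.0074  0.0317 -0.0075]
-144.0 [ 0.3846 -0.1893] [-0.008   0.0345 -0.0082]
-141.0 [ 0.386  -0.1919] [-0.0085  0.0373 -0.0088]
-138.0 [ 0.3876 -0.1944] [-0.009   0.0402 -0.0093]
-135.0 [ 0.4006 -0.1855] [0.001  0.0432 0.0025]
-132.0 [ 0.4019 -0.1872] [0.0008 0.0453 0.0023]
-129.0 [ 0.4032 -0.1889] [0.0006 0.0474 0.0021]
-126.0 [ 0.4046 -0.1905] [0.0005 0.0495 0.0019]
-123.0 [ 0.4061 -0.192 ] [0.0005 0.0517 0.0019]
-120.0 [ 0.4076 -0.1935] [0.0006 0.0538 0.002 ]
-117.0 [ 0.4093 -0.1948] [0.0007 0.0559 0.0021]
-114.0 [ 0.411  -0.1961] [0.0009 0.058  0.0024]
-111.0 [ 0.4128 -0.1973] [0.0011 0.0601 0.0027]
-108.0 [ 0.4146 -0.1984] [0.0015 0.0622 0.0031]
```

```bash
python3 -m jog '[[0,0.008,0,0,0,0,0],[0,0.011,0,0,0,0,0],[0,0.013,0,0,0,0,0],[0,0.015,0,0,0,0,0],[0,0.017,0,0,0,0,0],[0,0.019,0,0,0,0,0],[0,0.021,0,0,0,0,0],[0,0.023,0,0,0,0,0],[0,0.025,0,0,0,0,0],[0,0.025,0,0,0,0,0]]'
python3 - <<'E'
from go import *
import cv2
s=manip.state();print(s['joint_pos'].round(3),s['tcp_pos'].round(4))
p,d=manip.grab_frame("top")
cv2.imwrite("pics/top3.png",cv2.resize(p[200:300,335:435],None,fx=6,fy=6,interpolation=cv2.INTER_CUBIC))
E
```

```text
clock: 3.17
tcp_pos: [0.3858, -0.1742, 0.0488]
orientation: [3.141, -0.87, 0.787]
force: [-4.9, 0.2, 1.7]
gripper_width: 0.005
[-1.224  0.787  2.089  0.961  1.004 -1.285] [ 0.3858 -0.1742  0.0488]
```

View pics/top3.png

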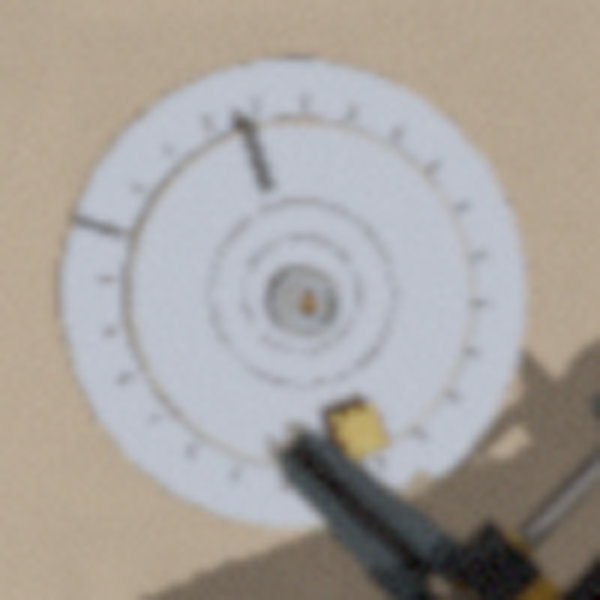

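```bash
python3 -m jog '[[0,0.002,0,0,0,0,0],[0,0.0045,0,0,0,0,0],[0,0.007,0,0,0,0,0],[0,0.0095,0,0,0,0,0],[0,0.012,0,0,0,0,0],[0,0.0145,0,0,0,0,0],[0,0.017,0,0,0,0,0],[0,0.0195,0,0,0,0,0],[0,0.022,0,0,0,0,0],[0,0.022,0,0,0,0,0]]'
python3 - <<'E'
from go import *
import cv2
s=manip.state();print(s['joint_pos'].round(3),s['tcp_pos'].round(4))
p,d=manip.grab_frame("top")
cv2.imwrite("pics/top4.png",cv2.resize(p[200:300,335:435],None,fx=6,fy=6,interpolation=cv2.INTER_CUBIC))
E
```

```text
clock: 4.05
tcp_pos: [0.4018, -0.1902, 0.0488]
orientation: [3.14, -0.87, 0.788]
force: [-0.3, -0.0, 0.8]
gripper_width: 0.003
[-1.202  0.786  2.035  0.953  1.03  -1.23 ] [ 0.4018 -0.1902  0.0488]
```

View pics/top4.png

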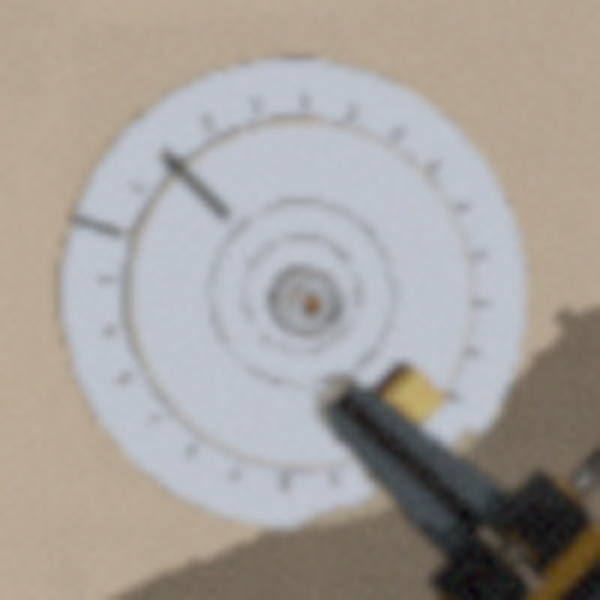

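```bash
python3 -m jog '[[0,0.002,0,0,0,0,0],[0,0.004,0,0,0,0,0],[0,0.006,0,0,0,0,0],[0,0.008,0,0,0,0,0],[0,0.01,0,0,0,0,0],[0,0.012,0,0,0,0,0],[0,0.014,0,0,0,0,0],[0,0.015,0,0,0,0,0],[0,0.016,0,0,0,0,0],[0,0.016,0,0,0,0,0]]'
cat > snap.py <<'E'
from go import *
from h import ray
import cv2,sys
s=manip.state();print(s['joint_pos'].round(3),s['tcp_pos'].round(4),s['force'].round(1))
p,d=manip.grab_frame("top")
cv2.imwrite(sys.argv[1],cv2.resize(p[200:300,335:435],None,fx=6,fy=6,interpolation=cv2.INTER_CUBIC))
E
python3 snap.py pics/top5.png
```

```text
clock: 4.93
tcp_pos: [0.4131, -0.2013, 0.0488]
orientation: [3.14, -0.87, 0.788]
force: [-0.9, 2.1, 0.5]
gripper_width: 0.005
[-1.187  0.788  1.997  0.947  1.048 -1.191] [ 0.4131 -0.2013  0.0488] [-0.9  2.1  0.5]
```

View pics/top5.png

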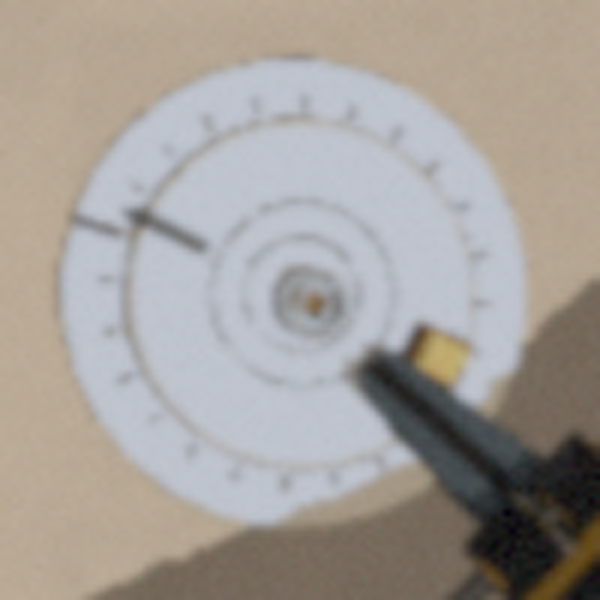

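```bash
python3 -m jog '[[0,0.0004,0,0,0,0,0],[0,0.0008,0,0,0,0,0],[0,0.0012,0,0,0,0,0],[0,0.0016,0,0,0,0,0],[0,0.002,0,0,0,0,0],[0,0.0024,0,0,0,0,0],[0,0.0028,0,0,0,0,0],[0,0.0031,0,0,0,0,0],[0,0.0034,0,0,0,0,0],[0,0.0034,0,0,0,0,0]]'
python3 snap.py pics/top6.png
```

```text
clock: 5.82
tcp_pos: [0.4155, -0.2038, 0.0488]
orientation: [3.14, -0.87, 0.788]
force: [-1.1, 3.6, -1.2]
gripper_width: 0.003
[-1.184  0.788  1.989  0.946  1.051 -1.184] [ 0.4155 -0.2038  0.0488] [-1.1  3.6 -1.2]
```

View pics/top6.png

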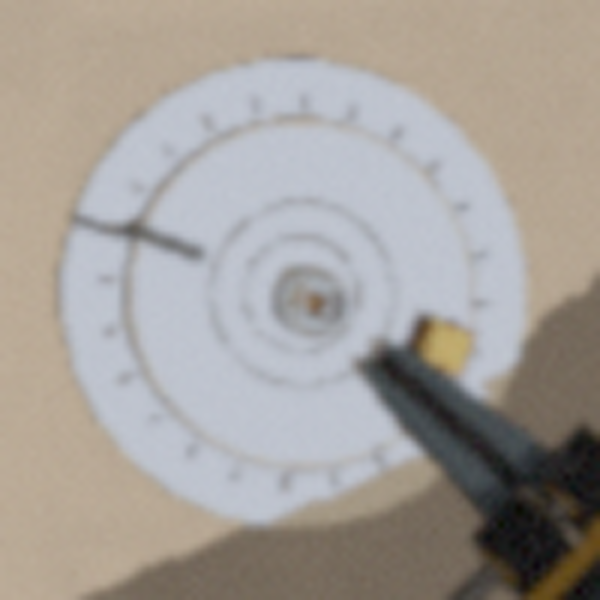

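```bash
python3 - <<'E'
import cv2
p=cv2.imread("pics/top6.png")[170:290,50:220]
cv2.imwrite("pics/c6.png",cv2.resize(p,None,fx=4.5,fy=4.5,interpolation=cv2.INTER_CUBIC))
E
```

```text
(no output)
```

View pics/c6.png

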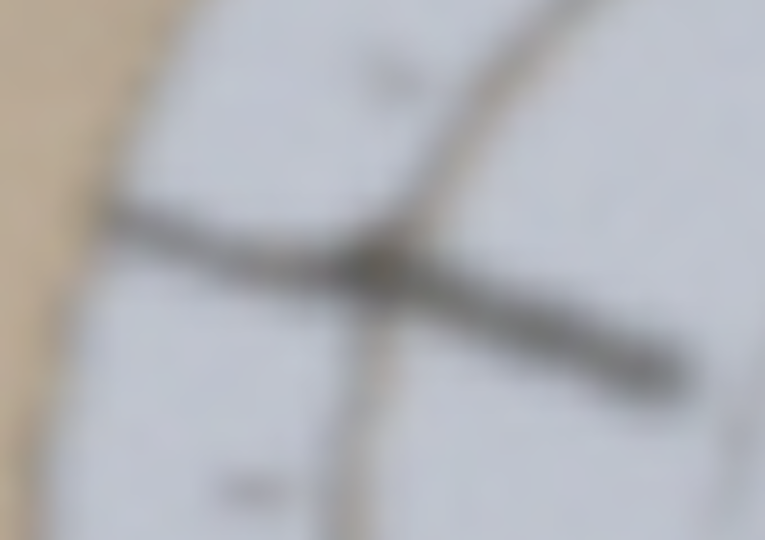

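```bash
python3 -m jog '[[0,0.0003,0,0,0,0,0],[0,0.0006,0,0,0,0,0],[0,0.0009,0,0,0,0,0],[0,0.0012,0,0,0,0,0],[0,0.0012,0,0,0,0,0],[0,0.0012,0,0,0,0,0]]'
python3 snap.py pics/top7.png;  python3 - <<'E'
import cv2
p=cv2.imread("pics/top7.png")[170:290,50:220]
cv2.imwrite("pics/c7.png",cv2.resize(p,None,fx=4.5,fy=4.5,interpolation=cv2.INTER_CUBIC))
E
```

```text
clock: 6.37
tcp_pos: [0.4164, -0.2046, 0.0488]
orientation: [3.14, -0.87, 0.788]
force: [-1.5, 3.6, -0.9]
gripper_width: 0.005
[-1.183  0.788  1.986  0.946  1.053 -1.181] [ 0.4164 -0.2046  0.0488] [-1.5  3.6 -0.9]
```

View pics/c7.png

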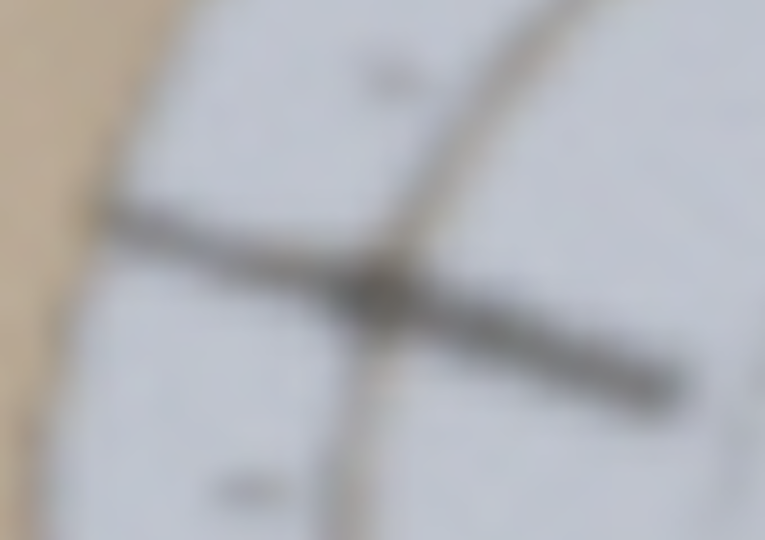

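The pointer now continues the long line (joint near (350,285) in the enlarged crop). I'll back off sideways and then lift away.

```bash
python3 -m jog '[[0,-0.004,0,0,0,0,0],[0,-0.01,0,0,0,0,0],[0,-0.016,-0.01,0,0,0,0],[0,-0.02,-0.03,0,0,0,0],[0.01,-0.02,-0.06,0,0,0,0],[0.03,-0.02,-0.09,0,0,0,0],[0.05,-0.02,-0.12,0,0,0,0],[0.06,-0.02,-0.14,0,0,0,0],[0.06,-0.02,-0.14,0,0,0,0],[0.06,-0.02,-0.14,0,0,0,0]]'
python3 snap.py pics/top8.png;  python3 - <<'E'
import cv2
from rig import manip
p=cv2.imread("pics/top8.png")[170:290,50:220]
cv2.imwrite("pics/c8.png",cv2.resize(p,None,fx=4.5,fy=4.5,interpolation=cv2.INTER_CUBIC))
p,d=manip.grab_frame("scene");cv2.imwrite("pics/scene8.png",p)
p,d=manip.grab_frame("top");cv2.imwrite("pics/topf.png",p)
E
```

```text
clock: 7.25
tcp_pos: [0.3532, -0.2396, 0.1857]
orientation: [3.136, -0.868, 0.789]
force: [0.1, 0.5, -0.5]
gripper_width: 0.0
[-1.34   0.504  1.912  0.729  1.351 -0.957] [ 0.3532 -0.2396  0.1857] [ 0.1  0.5 -0.5]
```

View pics/c8.png

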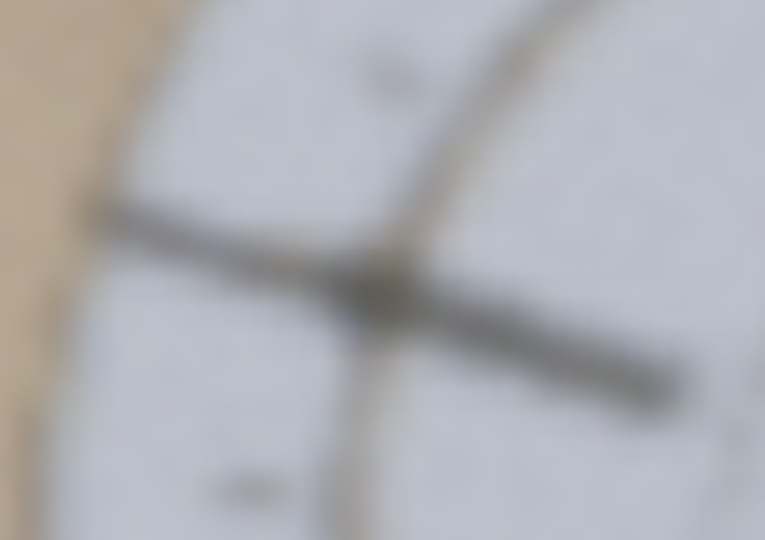

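View pics/topf.png

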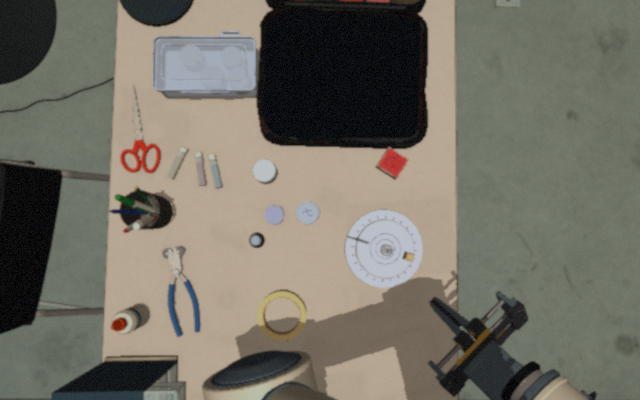

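View pics/top8.png

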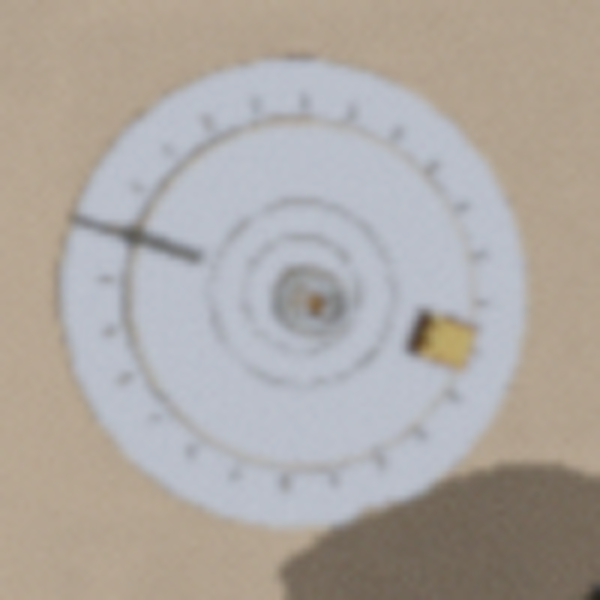

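View pics/scene8.png

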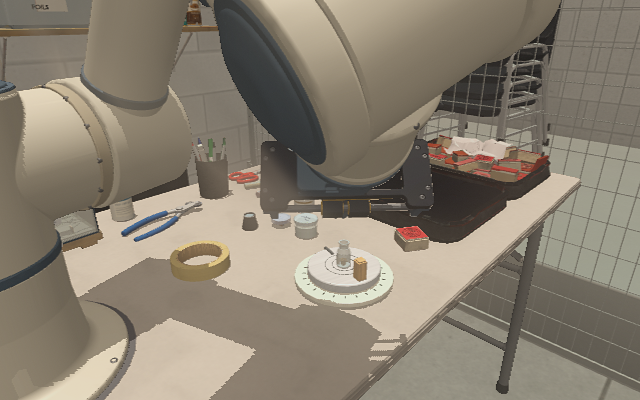

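The hand is clear. The pointer lies in line with the long line, the bottle is upright about 3 mm off centre, and the bystanders are where they started. I'm handing in.

```bash
python3 -c "
from rig import manip
print(abs(manip.state()['qd']).max());print(manip.hand_in())"
```

```text
0.012498040900869698
the job is handed in; nothing more can be done
None
```

The turntable's pointer now lines up with the long scale line, the hand is clear, and the job was handed in at about 7.4 s of the 38 s allowed. The hand-in gave no verdict.

I closed the fingers, tilted them about 50° so the base joint stayed between −1.51 and −1.18 rad, clear of the drawer. I then pushed the peg from its clockwise side with the outside of a finger, in small steps, turning the table about 58°.

**Last checks (from the camera images):**
- **Pointer:** within about 0.5–1 mm of the long line, and it did not move when the fingers left.
- **Bottle:** upright, but it slid about 3–4 mm off the middle during the push. The limit is 15 mm.
- **Bystanders:** at the same pixel positions as at the start.
- **Robot:** touching nothing, with the force reading near zero. The highest reading after any push was about 5 N.

Two estimates were off. The finger's half-thickness came out near 7 mm, where I had assumed 13.5 mm, so contact came a few millimetres later than planned. My fitted arm model also missed joints 2 and 3 by about 0.2 rad. The reported tool position did not depend on that model, so neither affected the result.

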